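Register the long caul in the gluing jig

TASK

The longest maple caul lies askew on the grey melamine board of the gluing jig. Slide it over the board, without lifting it off, into the corner of the jig: its long edge flush against the long dark hardwood fence and its end butted against the short dark hardwood stop, with no visible gap at either. Let go of it and leave the two shorter cauls, the steel square and the blue scraper where they are.

Things in the scene. Friction and masses are not known exactly. Their poses are not given: they have to be found in the camera images.
- jig: Gluing jig screwed to the bench: grey melamine board 240 (x) x 360 (y) x 12 mm thick, origin at the centre of its underside, z up. Two dark hardwood bars 30 mm wide stand 18 mm above it. The long fence runs along y over the whole far edge; its working face is the plane x = +90 mm. The short end stop lies at the +y edge, from x -100 to +60 mm; its working face is the plane y = +150 mm.
- caul_long: The longest of three maple cauls, flat on the jig's board: plain bar 44 (x) x 200 (y) x 24 mm high, about 150 g; origin at the centre of its underside, long axis y. It starts clear of both bars, turned up to 0.3 rad from the fence. Fully home, its origin lies at x = +68, y = +50, z = +12 mm in the jig's frame.
- caul_mid: Maple caul 44 (x) x 160 (y) x 24 mm high, loose on the bench beside the jig; origin at the centre of its underside. Leave alone.
- caul_short: Maple caul 44 (x) x 110 (y) x 24 mm high, loose on the bench beside the jig; origin at the centre of its underside. Leave alone.
- square: Steel square lying flat beyond the fence, 16 mm high: stock 22 (x) x 110 (y) mm centred 70 mm to -x and 30 mm to +y of the origin, blade 150 (x) x 32 (y) mm centred at x +15, y +68 mm. Origin at bench level. Leave alone.
- scraper: Blue plastic scraper lying flat on the robot's side of the jig: blade 80 (x) x 90 (y) x 3 mm to +y, handle 28 (x) x 110 (y) x 16 mm to -y; origin at bench level near the joint of blade and handle. Leave alone.
There are look-alikes about, which are no part of the job. Leave any orange look-alike of the caul_long alone.

How it is judged:
By the outcome, as a careful person would: the job done as asked, in the order asked, and still so for the second after the job is handed in, with the robot touching nothing.
It also fails if it takes over 56 s, if anything falls off the work surface, if the arm or the gripper's body presses on something with over 40 N, if the wrist force passes 120 N, or if a joint passes its speed limit or range.

ROBOT

A 6-joint arm with a two-finger parallel gripper is mounted at the origin on the work surface. World frame = base frame: x ahead of the robot, y to its left, z up, the work surface at z = 0. Lengths are in m, angles in rad, forces in N, time in s.
With the tool pointing down it reaches from about 0.375 to 0.9 m from the base axis. Payload 3.1 kg.
Tool frame: the origin (TCP) lies at the very end of the fingers, on their centre line; the grasp point (between the pads) lies 19 mm behind it; z points along the fingers, y is the line along which they close (so a half turn about z gives the same grasp; the last joint's range is limited). The gripper opens to 85 mm and grips with 20 to 120 N. Pads are 22 mm wide; open, the fingers measure 114 mm over their backs; the gripper's body (76 mm by 85 mm) begins 54 mm behind the grasp point. The pads swing forward as they close: fully open they stand 13 mm farther back than shut.
Start: joints at [-1.349, 0.527, 1.433, -0, 1.181, -0.178], TCP at [0.243, -0.576, 0.231] pointing down, gripper open.
Joint ranges: [-3.08, 3.08], [-0.75, 2.2], [0.22, 2.44], [-1.43, 4.57], [0, 2.65], [-2.85, 2.85]. Speed limits (rad/s): [2.79, 2.79, 3.14, 3.14, 3.14, 3.14].

INTERFACE

Orientations are given as a unit quaternion [x, y, z, w].
In Python, from station import manip, vision gives the robot as it stands.
- The arm moves only by the tool drive_tool, never from a script. Its argument "deltas" is a list that holds one entry, the list of rows, each a list of 4 numbers: the shift along the tool's x, y, z in mm, then the turn about the tool's z in rad. A call has 1 to 5 rows; each row is the pose to reach, as a shift and turn from the pose commanded when the call began, along the tool's axes at that moment; what a row does not reach only later rows make up. A row lasts 1/12 s, in which the tool goes at most 41.7 mm and 7.16 degrees, less where a joint would pass 70% of its speed; a pose out of reach is approached as far as the arm can. A call with a gripper value outside its range is refused whole. "jaw" is the finger opening in mm, from 0 to 85.4, set as the call begins (left out, the last holds). The fingers move at their own pace and stop on an object; "force" is the grip in N (left out, the last holds). Time passes only in rows, so rows that repeat a pose let the fingers close. It gives the time, the measured TCP pose, the force, the opening and the grip force at its end, in the units of the state.
- manip.sense(): the state, without advancing time (a new reading comes with each control period).
- vision.snapshot(name): name is "scene" or "top" or "wrist"; returns the picture (420x560x3 uint8, red, green, blue); there is no depth.
- vision.camera_model(name): a dict with "camera_matrix" (3x3 intrinsics, pixels), "D" ([k1, k2, p1, p2, k3] as OpenCV has them; the pictures are not rectified), "rvec" (rotation vector, rad) and "tvec" (3), from world to camera coordinates, as OpenCV has them. Camera axes: x right, y down, z forward; pixel columns grow to the right and rows downward; lengths in m; the calibration is good to about 2 mm. A picture is of the moment at which its call begins: read the wrist's pose just before it. camera_model takes no time and is no camera call; for the wrist camera it gives the pose at the moment of the call.
- manip.sign_off(): hands the job in; it is judged then, once.
The state is a dict: "t": time; "q": joint angles; "qd": joint speeds; "tau": joint torques, N m; "tcp_pos": TCP position; "tool_rot": TCP orientation; "force": force on the tool from outside, world axes, zero at the start; "ft_torque": the same for the moment, N m; "finger_gap": opening from 0.0 (shut) to 1.0 (fully open); "gripper_force": force on a finger pad.
Only numpy, scipy, OpenCV 4.12 (cv2) and the standard library are available. Lean on these libraries where they do the work, as an engineer would, in place of code of your own. Each camera call takes 0.05 s, during which the arm holds its last target. There are 200 camera calls.

## Working session

There is one attempt and no reset: what is moved stays moved. The work goes in short steps, Python scripts to look and compute and a tool call to move; the robot and the scene stay as the last step left them, time stands still between calls to the robot, and variables do not carry over. Pictures are saved under pics/ and viewed, at most 10 in all, crops included, and the job is handed in when it is done.

Besides the shell and the picture viewer there is one more tool, called after ">>>" as name(argument=value, ...), one argument or row to a line, values as JSON. drive_tool: Moves the arm, as the interface text tells. Its arguments: {"type":"object","properties":{"deltas":{"type":"array"},"jaw":{"type":"number"},"force":{"type":"number"}},"required":["deltas"]}

```bash
mkdir -p pics; python3 - <<'E'
from station import manip, vision
import cv2
s=manip.sense();print({k:s[k] for k in('t','tcp_pos','tool_rot','force','finger_gap')})
for n in('top','scene'):
    cv2.imwrite(f'pics/{n}0.png',vision.snapshot(n)[:,:,::-1]); m=vision.camera_model(n);print(n,m)
E
```

```text
{'t': 0.0, 'tcp_pos': array([ 0.24312688, -0.57500879,  0.23033795]), 'tool_rot': array([ 9.80089675e-01,  1.98552426e-01, -2.47951443e-05, -1.07801836e-03]), 'force': array([ 0.41314078,  0.50091797, -0.08238943]), 'finger_gap': 0.9988424091148908}
top {'camera_matrix': array([[392.70352076,   0.        , 280.66755402],
       [  0.        , 392.70352076, 208.81151383],
       [  0.        ,   0.        ,   1.        ]]), 'D': array([-0.0523705,  0.       ,  0.       ,  0.       ,  0.       ]), 'rvec': array([ 2.15835703, -2.21865612,  0.11200534]), 'tvec': array([0.03739414, 0.52574553, 0.91638805])}
scene {'camera_matrix': array([[482.68336113,   0.        , 282.42881596],
       [  0.        , 482.68336113, 212.92279612],
       [  0.        ,   0.        ,   1.        ]]), 'D': array([-0.07738673,  0.        ,  0.        ,  0.        ,  0.        ]), 'rvec': array([ 2.41916486,  0.7623228 , -0.24113753]), 'tvec': array([-0.46393681, -0.21066996,  1.54151938])}
```

View pics/top0.png

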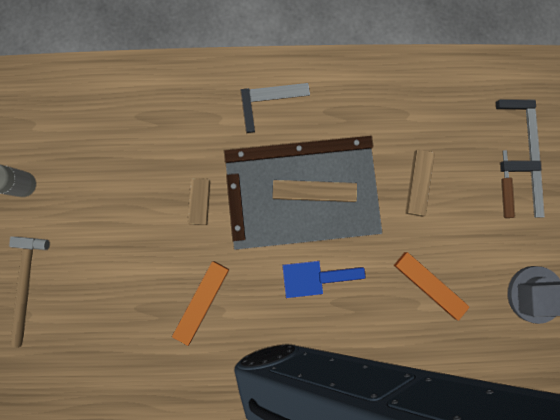

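View pics/scene0.png

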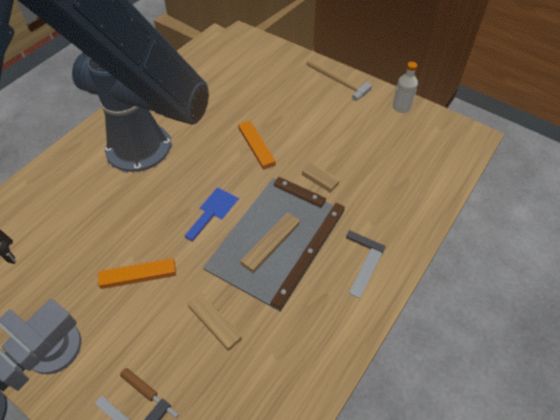

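The top view shows three maple bars: one on the board (315,190), about 84 px long, and two on the bench at (200,201) and (420,182), which are shorter. There are also orange look-alikes at (200,303) and (430,286). The bar on the grey board is the longest maple one, so it's the target. Next I'll measure it and confirm with a crop.

```bash
cat > h.py <<'E'
import numpy as np, cv2
from station import manip, vision
def ray(n,px,z,m=None):
    m=m or vision.camera_model(n); R=cv2.Rodrigues(m['rvec'])[0]
    p=cv2.undistortPoints(np.float64(px).reshape(-1,1,2),m['camera_matrix'],m['D'])[:,0]
    d=np.c_[p,np.ones(len(p))]@R; c=-R.T@m['tvec']
    return (c+d*((z-c[2])/d[:,2])[:,None])[:,:2]
def rects(mask,n,z,amin=300):
    out=[]
    for c in cv2.findContours(mask,cv2.RETR_EXTERNAL,cv2.CHAIN_APPROX_NONE)[0]:
        if cv2.contourArea(c)<amin: continue
        w=(ray(n,c[:,0],z)*1000).astype(np.float32)
        (x,y),(a,b),t=cv2.minAreaRect(w)
        if a>b: a,b,t=b,a,t-90   # t: direction of short side
        t=(t+90)%180-90
        out.append((c[:,0].mean(0).round(),np.round([x,y,a,b],1),round(float(np.radians(t)),3)))
    return out
E
python3 - <<'E'
from h import *
im=vision.snapshot('top'); 
hsv=cv2.cvtColor(im,cv2.COLOR_RGB2HSV)
for p in((315,190),(300,148),(300,220),(236,205),(200,201),(315,198),(300,120)): print(p,hsv[p[1],p[0]])
cv2.imwrite('pics/crop1.png',cv2.resize(im[125:260,180:440,::-1],None,fx=3,fy=3,interpolation=cv2.INTER_CUBIC))
E
```

```text
(315, 190) [ 17  98 135]
(300, 148) [ 99  18 142]
(300, 220) [ 99  18 101]
(236, 205) [ 10 137  54]
(200, 201) [ 17  98 128]
(315, 198) [ 17  98 136]
(300, 120) [ 17  96 143]
```

View pics/crop1.png

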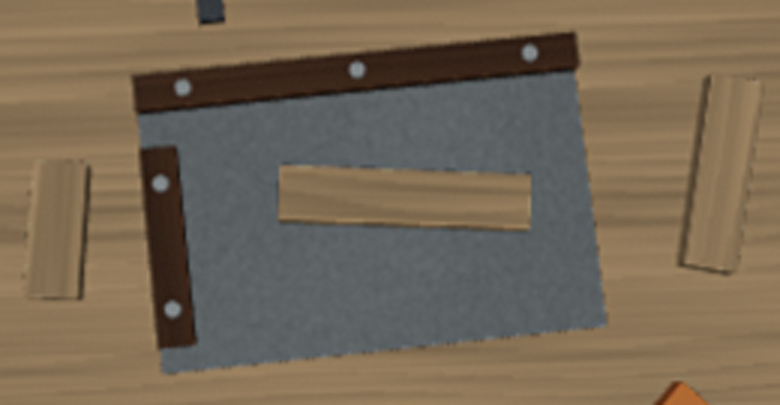

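The crop confirms it: the maple bar on the board runs from crop (278,165) to (530,230). It is clear of the fence above and the stop at left, and longer than the two cauls on the bench.

```bash
cat >> h.py <<'E'
def look():
    im=vision.snapshot('top'); hsv=cv2.cvtColor(im,cv2.COLOR_RGB2HSV)
    roi=np.zeros(im.shape[:2],np.uint8); roi[125:260,215:392]=255
    dark=cv2.inRange(hsv,(0,60,15),(25,255,85))&roi
    k=np.ones((3,3),np.uint8)
    dark=cv2.morphologyEx(dark,cv2.MORPH_CLOSE,np.ones((9,9),np.uint8))
    bars=rects(dark,'top',.030)
    map_=cv2.inRange(hsv,(10,50,95),(25,160,255))&roi
    board=np.zeros_like(roi)
    cv2.fillPoly(board,[np.int32([[232,160],[370,148],[378,232],[246,245]])],255)
    cauls=rects(map_&board,'top',.036)
    return bars,cauls
E
python3 - <<'E'
from h import *
b,c=look()
for r in b:print('bar',r)
for r in c:print('caul',r)
s=manip.sense(); from scipy.spatial.transform import Rotation as R
print(R.from_quat(s['tool_rot']).as_matrix().round(3), s['tcp_pos'])
print(vision.camera_model('wrist')['camera_matrix'])
E
```

```text
bar (array([235., 207.]), array([533.8, 130.3,  29.2, 157.7]), -1.491)
bar (array([298., 149.]), array([669.9, -24.2,  31.2, 357.7]), 0.076)
caul (array([314., 190.]), array([567.1, -58.1,  45. , 198.1]), -0.062)
[[ 0.921  0.389 -0.   ]
 [ 0.389 -0.921  0.001]
 [ 0.    -0.001 -1.   ]] [ 0.24318221 -0.57528413  0.23069224]
[[335.11304738   0.         281.14425093]
 [  0.         335.11304738 209.77745492]
 [  0.           0.           1.        ]]
```

Sizes match: caul 45x198, fence 31x358 and stop 29x158. Jig yaw is about 0.078 and its origin is at about (565,-32). I'll push with open fingers as a two-point pusher from the near side, starting by moving over there.

>>> drive_tool(
  deltas=[
    [[30,-24,0,0],[60,-48,0,0.08],[90,-73,0,0.16],[120,-98,0,0.24],[150,-122,0,0.32]],
  ],
  jaw=85,
)

```text
t: 0.62
tcp_pos: [0.3343, -0.403, 0.2311]
tool_rot: [0.999, 0.038, -0.0, -0.0]
force: [1.5, -0.4, 0.2]
finger_gap: 0.996
gripper_force: 0.0
```

```bash
cat >> h.py <<'E'
from scipy.spatial.transform import Rotation as R
O=np.array([565.3,-32.3]); YAW=.078
def J(p):
    c,s=np.cos(YAW),np.sin(YAW); d=np.asarray(p)[:2]-O; return np.array([c*d[0]+s*d[1],-s*d[0]+c*d[1]])
def st(goal=None,zg=None):
    s=manip.sense(); M=R.from_quat(s['tool_rot']).as_matrix(); p=s['tcp_pos']*1000
    print('t',round(s['t'],2),'jig',J(p).round(1),'z',p[2].round(1),'yaw',round(float(np.arctan2(M[1,0],M[0,0])),3),'F',np.round(s['force'],1),'gap',round(s['finger_gap'],3))
    if goal is not None:
        c,sn=np.cos(YAW),np.sin(YAW); w=O+np.array([c*goal[0]-sn*goal[1],sn*goal[0]+c*goal[1]])
        print('delta tool',(M.T@np.r_[w-p[:2],zg-p[2]]).round(1),'turn',round(float(np.arctan2(M[1,0],M[0,0]))-YAW,3))
def caul():
    b,c=look()
    for r in c: print('caul jig',J(r[1]).round(1),r[1][2:],'yaw',round(r[2]-YAW,3))
E
python3 -c "
from h import *; st((-60,-26),150)"
```

```text
t 0.62 jig [-259.2 -351.6] z 231.1 yaw 0.075 F [ 1.5 -0.4  0.2] gap 0.996
delta tool [ 198.3 -326.1   81.3] turn -0.003
```

>>> drive_tool(
  deltas=[
    [[20,-33,0,0],[40,-65,0,0],[60,-98,0,0],[80,-131,0,0],[99,-163,0,0]],
  ],
)

```text
t: 1.03
tcp_pos: [0.4201, -0.2327, 0.2314]
tool_rot: [0.999, 0.04, 0.0, -0.0]
force: [0.6, -0.1, 0.5]
finger_gap: 0.998
gripper_force: 0.0
```

>>> drive_tool(
  deltas=[
    [[20,-33,0,0],[40,-65,20,0],[60,-98,40,0],[80,-131,60,0],[98,-162,80,0]],
  ],
)

```text
t: 1.45
tcp_pos: [0.5038, -0.0668, 0.1528]
tool_rot: [0.999, 0.04, 0.001, 0.0]
force: [0.5, -1.1, 0.1]
finger_gap: 0.996
gripper_force: 0.0
```

```bash
python3 -c "
from h import *; st((-60,-26),25)"
```

```text
t 1.45 jig [-64.  -29.6] z 152.8 yaw 0.08 F [ 0.5 -1.1  0.1] gap 0.996
delta tool [  3.8  -3.6 127.8] turn 0.002
```

>>> drive_tool(
  deltas=[
    [[0,0,35,0],[0,0,70,0],[0,0,100,0],[0,0,125,0],[0,0,132,0]],
  ],
)

```text
t: 1.87
tcp_pos: [0.5009, -0.0675, 0.0179]
tool_rot: [0.999, 0.04, -0.003, -0.001]
force: [-0.4, 0.9, 0.6]
finger_gap: 0.997
gripper_force: 0.0
```

>>> drive_tool(
  deltas=[
    [[0,0,1,0],[0,0,2,0],[0,0,3,0],[0,0,3,0]],
  ],
)

```text
t: 2.2
tcp_pos: [0.504, -0.0689, 0.0197]
tool_rot: [0.999, 0.04, 0.001, 0.001]
force: [-1.1, -0.3, 0.2]
finger_gap: 0.997
gripper_force: 0.0
```

```bash
python3 - <<'E'
from h import *
st((0,-26),15)
a=vision.snapshot('scene')[150:320,180:380]
b=vision.snapshot('wrist')
a=cv2.resize(a,(494,420),interpolation=cv2.INTER_CUBIC)
b=cv2.resize(b,(300,225)); b=cv2.copyMakeBorder(b,0,195,0,0,0)
cv2.imwrite('pics/low.png',np.hstack([a,b])[:,:,::-1])
E
```

```text
t 2.2 jig [-64.  -31.7] z 19.7 yaw 0.08 F [-1.1 -0.3  0.2] gap 0.997
delta tool [64.  -5.6  4.8] turn 0.002
```

View pics/low.png

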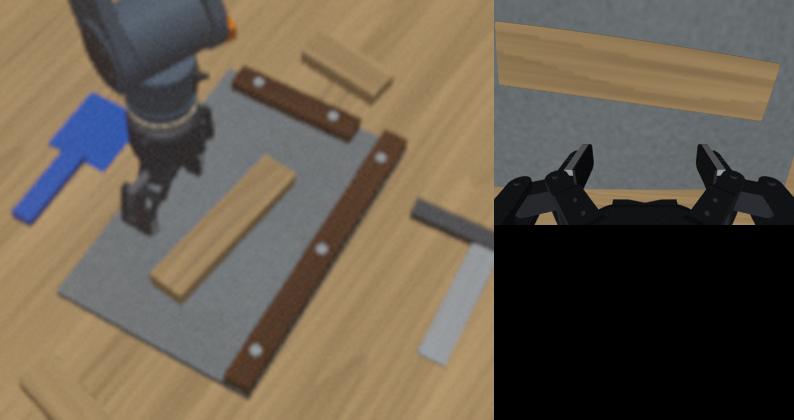

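The fingers are open behind the near edge of the caul and clear of everything. I'll go lower in small steps.

>>> drive_tool(
  deltas=[
    [[0,-1,2,0],[0,-2,4,0],[0,-4,5,0],[0,-5,5,0]],
  ],
)

```text
t: 2.63
tcp_pos: [0.5023, -0.0631, 0.0131]
tool_rot: [0.999, 0.04, -0.0, -0.0]
force: [-0.1, 0.6, 0.2]
finger_gap: 0.996
gripper_force: 0.0
```

>>> drive_tool(
  deltas=[
    [[0,0,1,0],[0,0,2,0],[0,0,4,0],[0,0,4,0]],
  ],
)

```text
t: 2.97
tcp_pos: [0.5024, -0.0634, 0.0089]
tool_rot: [0.999, 0.04, -0.0, -0.0]
force: [0.1, -0.2, 0.6]
finger_gap: 0.995
gripper_force: 0.0
```

>>> drive_tool(
  deltas=[
    [[10,0,0,0],[20,0,0,0],[29,0,0,0],[38,0,0,0],[46,0,0,0]],
  ],
)

```text
t: 3.38
tcp_pos: [0.5495, -0.0597, 0.0093]
tool_rot: [0.999, 0.04, 0.0, 0.0]
force: [-0.6, -0.5, 1.1]
finger_gap: 0.992
gripper_force: 0.5
```

>>> drive_tool(
  deltas=[
    [[8,0,0,0],[15,0,0,0],[21,0,0,0],[26,0,0,0],[30,0,0,0]],
  ],
)

```text
t: 3.8
tcp_pos: [0.5787, -0.0573, 0.0092]
tool_rot: [0.999, 0.04, -0.0, -0.0]
force: [0.1, 0.0, 0.5]
finger_gap: 0.99
gripper_force: 0.7
```

```bash
python3 - <<'E'
from h import *
st((35,-26),9); caul()
E
```

```text
t 3.8 jig [ 11.4 -25.9] z 9.2 yaw 0.08 F [0.1 0.  0.5] gap 0.99
delta tool [23.6  0.1  0.2] turn 0.002
```

>>> drive_tool(
  deltas=[
    [[5,0,0,0],[10,0,0,0],[14,0,0,0],[17,0,0,0],[19,0,0,0]],
  ],
)

```text
t: 4.27
tcp_pos: [0.5978, -0.0559, 0.0092]
tool_rot: [0.999, 0.04, 0.0, 0.0]
force: [-0.8, -0.2, 0.9]
finger_gap: 0.991
gripper_force: 0.6
```

>>> drive_tool(
  deltas=[
    [[1,0,0,0],[2,0,0,0],[3,0,0,0],[4,0,0,0]],
  ],
)

```text
t: 4.6
tcp_pos: [0.601, -0.0555, 0.0092]
tool_rot: [0.999, 0.04, -0.0, -0.0]
force: [-1.5, 0.2, 0.5]
finger_gap: 0.994
gripper_force: 0.5
```

```bash
python3 - <<'E'
from h import *
st((35,-26),9)
cv2.imwrite('pics/s2.png',cv2.resize(vision.snapshot('scene')[150:320,180:380],(700,595),interpolation=cv2.INTER_CUBIC)[:,:,::-1])
E
```

```text
t 4.6 jig [ 33.8 -25.9] z 9.2 yaw 0.08 F [-1.5  0.2  0.5] gap 0.994
delta tool [1.2 0.1 0.2] turn 0.002
```

View pics/s2.png

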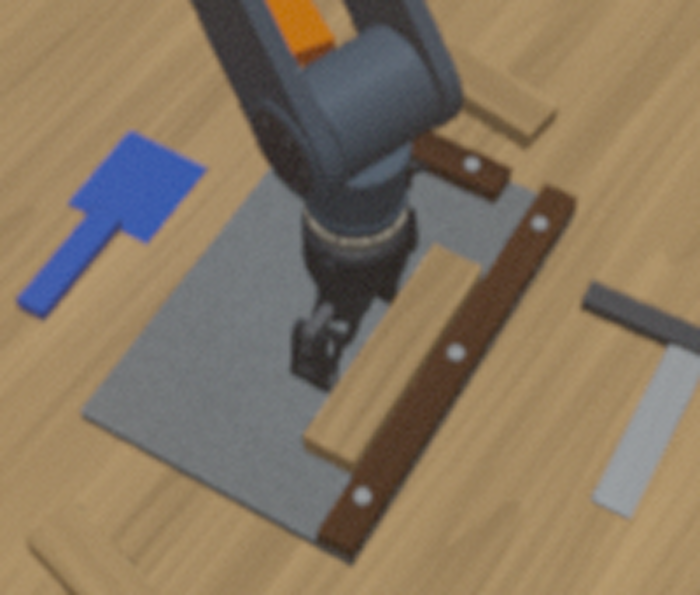

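The caul now lies parallel to the fence and nearly touching it, with its stop end at (460,255) still well short of the stop. I'll keep pushing until the force rises.

>>> drive_tool(
  deltas=[
    [[1,0,0,0],[2,0,0,0],[2,0,0,0]],
  ],
)

```text
t: 4.9
tcp_pos: [0.6035, -0.0554, 0.0093]
tool_rot: [0.999, 0.04, 0.0, 0.0]
force: [-0.7, -0.1, -0.4]
finger_gap: 0.994
gripper_force: 0.2
```

>>> drive_tool(
  deltas=[
    [[1,0,0,0],[2,0,0,0],[2,0,0,0]],
  ],
)

```text
t: 5.15
tcp_pos: [0.6043, -0.0551, 0.0092]
tool_rot: [0.999, 0.04, -0.001, -0.0]
force: [-3.1, -1.1, 2.9]
finger_gap: 0.995
gripper_force: 1.7
```

>>> drive_tool(
  deltas=[
    [[1,0,0,0],[2,0,0,0],[2,0,0,0]],
  ],
)

```text
t: 5.4
tcp_pos: [0.6043, -0.055, 0.0092]
tool_rot: [0.999, 0.04, -0.003, -0.0]
force: [-8.5, -1.5, 4.8]
finger_gap: 0.995
gripper_force: 3.8
```

>>> drive_tool(
  deltas=[
    [[1,0,0,0],[2,0,0,0],[2,0,0,0]],
  ],
)

```text
t: 5.65
tcp_pos: [0.6043, -0.055, 0.0091]
tool_rot: [0.999, 0.04, -0.005, -0.001]
force: [-11.5, -3.4, 7.3]
finger_gap: 0.995
gripper_force: 5.7
```

Flush on the fence. Now I'll back off, lift, close the jaw and go round to the free end.

>>> drive_tool(
  deltas=[
    [[-15,0,0,0],[-25,0,-15,0],[-25,0,-45,0],[-25,0,-70,0],[-25,0,-70,0]],
  ],
)

```text
t: 6.07
tcp_pos: [0.5887, -0.058, 0.084]
tool_rot: [0.999, 0.04, 0.006, 0.002]
force: [1.5, -1.7, 0.3]
finger_gap: 0.993
gripper_force: 0.0
```

>>> drive_tool(
  deltas=[
    [[5,30,0,0],[15,60,0,0],[28,95,0,0],[45,125,0,0],[53,132,0,0]],
  ],
  jaw=0,
)

```text
t: 6.48
tcp_pos: [0.6516, -0.1904, 0.0796]
tool_rot: [0.999, 0.038, 0.004, 0.002]
force: [0.5, -0.5, -0.1]
finger_gap: 0.292
gripper_force: 0.0
```

```bash
python3 - <<'E'
from h import *
st((70,-160),21)
cv2.imwrite('pics/t3.png',cv2.resize(vision.snapshot('top')[125:260,215:415],(800,540),interpolation=cv2.INTER_CUBIC)[:,:,::-1])
E
```

```text
t 6.48 jig [  73.7 -164.4] z 79.6 yaw 0.076 F [ 0.5 -0.5 -0.1] gap 0.292
delta tool [-4.1 -4.7 58.6] turn -0.002
```

View pics/t3.png

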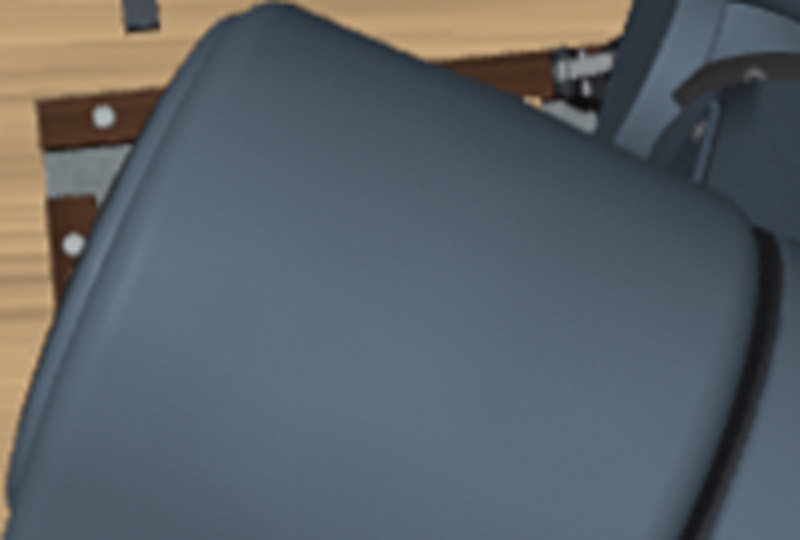

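The arm hides the caul from the top camera here. Instead I'll locate its free end from the earlier scene picture, at crop corners (305,440) and (352,463).

>>> drive_tool(
  deltas=[
    [[-3,0,0,0],[-3,0,0,0],[-3,0,0,0]],
  ],
)

```text
t: 6.78
tcp_pos: [0.6431, -0.1827, 0.0786]
tool_rot: [0.999, 0.04, -0.001, -0.001]
force: [-0.0, -0.9, 0.3]
finger_gap: -0.002
gripper_force: 0.0
```

```bash
python3 - <<'E'
from h import *
for p in ray('scene',[[180+305/3.5,150+440/3.5],[180+352/3.5,150+463/3.5],[180+437/3.5,150+243/3.5],[180+487/3.5,150+264/3.5]],.036)*1000: print(J(p).round(1))
st((70,-155),21)
E
```

```text
[  49.3 -123.8]
[  88.4 -122.5]
[47.4 78.9]
[90.9 81.3]
t 6.78 jig [  65.8 -156. ] z 78.6 yaw 0.081 F [-0.  -0.9  0.3] gap -0.002
delta tool [ 4.3 -0.9 57.5] turn 0.003
```

>>> drive_tool(
  deltas=[
    [[3,0,20,0],[4,0,38,0],[4,0,50,0],[4,0,56,0],[4,0,58,0]],
  ],
)

```text
t: 7.2
tcp_pos: [0.6473, -0.1829, 0.0198]
tool_rot: [0.999, 0.04, -0.001, -0.001]
force: [-0.3, 0.3, -0.4]
finger_gap: 0.003
gripper_force: 0.0
```

>>> drive_tool(
  deltas=[
    [[0,-6,0,0],[0,-13,0,0],[0,-20,0,0],[0,-27,0,0],[0,-34,0,0]],
  ],
)

```text
t: 7.62
tcp_pos: [0.6464, -0.1498, 0.0222]
tool_rot: [0.999, 0.04, 0.001, 0.001]
force: [-0.1, -2.8, 1.4]
finger_gap: -0.002
gripper_force: 0.9
```

>>> drive_tool(
  deltas=[
    [[0,-6,0,0],[0,-12,0,0],[0,-18,0,0],[0,-24,0,0],[0,-30,0,0]],
  ],
)

```text
t: 8.03
tcp_pos: [0.6436, -0.1199, 0.0214]
tool_rot: [0.999, 0.04, 0.0, 0.0]
force: [-1.2, -2.1, 0.5]
finger_gap: -0.0
gripper_force: 0.7
```

```bash
python3 -c "
from h import *; st((70,-65),20)"
```

```text
t 8.03 jig [ 71.2 -93.4] z 21.4 yaw 0.08 F [-1.2 -2.1  0.5] gap -0.0
delta tool [ -1.2 -28.4   1.4] turn 0.002
```

>>> drive_tool(
  deltas=[
    [[0,-6,0,0],[0,-11,0,0],[0,-16,0,0],[0,-20,0,0],[0,-22,0,0]],
  ],
)

```text
t: 8.45
tcp_pos: [0.6416, -0.0977, 0.0212]
tool_rot: [0.999, 0.04, -0.0, -0.0]
force: [0.8, -1.5, 0.8]
finger_gap: 0.001
gripper_force: 0.7
```

>>> drive_tool(
  deltas=[
    [[0,-1,0,0],[0,-2,0,0],[0,-3,0,0],[0,-4,0,0],[0,-4,0,0]],
  ],
)

```text
t: 8.87
tcp_pos: [0.6414, -0.0944, 0.0212]
tool_rot: [0.999, 0.04, -0.0, -0.0]
force: [0.9, -0.9, 1.0]
finger_gap: 0.001
gripper_force: 0.4
```

>>> drive_tool(
  deltas=[
    [[0,-1,0,0],[0,-2,0,0],[0,-3,0,0],[0,-3,0,0]],
  ],
)

```text
t: 9.2
tcp_pos: [0.6411, -0.0912, 0.0212]
tool_rot: [0.999, 0.04, -0.0, -0.0]
force: [0.5, 0.0, 0.5]
finger_gap: 0.002
gripper_force: 0.3
```

```bash
python3 -c "
from h import *; st((70,-65),20)"
```

```text
t 9.2 jig [ 70.9 -64.6] z 21.2 yaw 0.08 F [0.5 0.  0.5] gap 0.002
delta tool [-0.9  0.4  1.2] turn 0.002
```

>>> drive_tool(
  deltas=[
    [[0,-1,0,0],[0,-2,0,0],[0,-2,0,0]],
  ],
)

```text
t: 9.45
tcp_pos: [0.6415, -0.0901, 0.0213]
tool_rot: [0.999, 0.04, 0.0, 0.001]
force: [0.5, -4.9, -0.4]
finger_gap: -0.001
gripper_force: 1.9
```

>>> drive_tool(
  deltas=[
    [[0,-1,0,0],[0,-2,0,0],[0,-2,0,0]],
  ],
)

```text
t: 9.7
tcp_pos: [0.6418, -0.0899, 0.0215]
tool_rot: [0.999, 0.04, 0.001, 0.002]
force: [-0.8, -9.2, -1.4]
finger_gap: 0.002
gripper_force: 4.3
```

>>> drive_tool(
  deltas=[
    [[0,-1,0,0],[0,-2,0,0],[0,-2,0,0]],
  ],
)

```text
t: 9.95
tcp_pos: [0.6419, -0.0898, 0.0217]
tool_rot: [0.999, 0.041, 0.001, 0.003]
force: [-0.2, -13.1, -0.9]
finger_gap: -0.0
gripper_force: 6.6
```

Butted against the stop. Now I'll back off and press the side against the fence once more.

>>> drive_tool(
  deltas=[
    [[0,14,0,0],[0,25,-10,0],[0,25,-40,0],[0,25,-70,0],[0,25,-70,0]],
  ],
)

```text
t: 10.37
tcp_pos: [0.6465, -0.1118, 0.0976]
tool_rot: [0.999, 0.039, 0.005, 0.001]
force: [0.3, -0.3, 0.7]
finger_gap: 0.003
gripper_force: 0.0
```

>>> drive_tool(
  deltas=[
    [[-20,-25,0,0],[-40,-55,0,0],[-55,-85,0,0],[-62,-115,0,0],[-62,-132,0,0]],
  ],
  jaw=85,
)

```text
t: 10.78
tcp_pos: [0.5665, 0.0193, 0.0914]
tool_rot: [0.999, 0.04, -0.002, -0.001]
force: [-0.2, 0.3, -0.1]
finger_gap: 0.708
gripper_force: 0.0
```

>>> drive_tool(
  deltas=[
    [[0,0,0,0],[0,0,0,0],[0,0,0,0]],
  ],
)

```text
t: 11.03
tcp_pos: [0.5711, 0.0158, 0.0916]
tool_rot: [0.999, 0.04, 0.001, 0.0]
force: [0.5, -0.4, -0.3]
finger_gap: 0.999
gripper_force: 0.0
```

```bash
python3 -c "
from h import *; st((10,50),9)"
```

```text
t 11.03 jig [ 9.5 47.5] z 91.6 yaw 0.08 F [ 0.5 -0.4 -0.3] gap 0.999
delta tool [ 0.4 -2.5 82.6] turn 0.002
```

>>> drive_tool(
  deltas=[
    [[0,0,25,0],[0,0,50,0],[0,0,70,0],[0,0,80,0],[0,0,82,0]],
  ],
)

```text
t: 11.45
tcp_pos: [0.5696, 0.0152, 0.0073]
tool_rot: [0.999, 0.039, -0.002, -0.0]
force: [0.4, 0.1, -0.2]
finger_gap: 0.993
gripper_force: 0.0
```

>>> drive_tool(
  deltas=[
    [[7,0,0,0],[14,0,0,0],[20,0,0,0],[23,0,0,0],[25,0,0,0]],
  ],
)

```text
t: 11.87
tcp_pos: [0.5971, 0.0182, 0.0104]
tool_rot: [0.999, 0.04, 0.001, 0.0]
force: [-0.1, -0.2, 0.4]
finger_gap: 0.994
gripper_force: 0.0
```

>>> drive_tool(
  deltas=[
    [[1,0,0,0],[2,0,0,0],[3,0,0,0],[3,0,0,0]],
  ],
)

```text
t: 12.2
tcp_pos: [0.5979, 0.0186, 0.0093]
tool_rot: [0.999, 0.04, -0.0, -0.0]
force: [-0.5, -0.5, 0.6]
finger_gap: 0.998
gripper_force: 0.2
```

>>> drive_tool(
  deltas=[
    [[1,0,0,0],[2,0,0,0],[3,0,0,0],[3,0,0,0]],
  ],
)

```text
t: 12.53
tcp_pos: [0.5984, 0.0188, 0.009]
tool_rot: [0.999, 0.04, -0.003, -0.0]
force: [-6.4, -0.9, 4.8]
finger_gap: 0.996
gripper_force: 2.9
```

```bash
python3 -c "
from h import *; st((37,50),9)"
```

```text
t 12.53 jig [37.  48.4] z 9.0 yaw 0.08 F [-6.4 -0.9  4.8] gap 0.996
delta tool [-0.  -1.6 -0. ] turn 0.002
```

>>> drive_tool(
  deltas=[
    [[1,0,0,0],[3,0,0,0],[5,0,0,0],[5,0,0,0]],
  ],
)

```text
t: 12.87
tcp_pos: [0.5983, 0.0191, 0.0086]
tool_rot: [0.999, 0.04, -0.009, -0.001]
force: [-13.6, -4.2, 9.3]
finger_gap: 0.997
gripper_force: 7.0
```

>>> drive_tool(
  deltas=[
    [[-10,0,0,0],[-25,0,0,0],[-35,0,-25,0],[-35,0,-60,0],[-35,0,-100,0]],
  ],
)

```text
t: 13.28
tcp_pos: [0.5695, 0.0164, 0.1084]
tool_rot: [0.999, 0.04, -0.002, -0.001]
force: [1.9, 0.4, 0.6]
finger_gap: 0.995
gripper_force: 0.0
```

>>> drive_tool(
  deltas=[
    [[-20,30,-20,0],[-40,65,-40,0],[-60,100,-50,0],[-75,135,-50,0],[-90,170,-50,0]],
  ],
)

```text
t: 13.7
tcp_pos: [0.4955, -0.1624, 0.1608]
tool_rot: [0.999, 0.04, 0.002, 0.001]
force: [1.4, -0.7, -0.9]
finger_gap: 0.996
gripper_force: 0.0
```

>>> drive_tool(
  deltas=[
    [[-20,30,0,0],[-40,65,0,0],[-60,100,0,0],[-75,135,0,0],[-90,170,0,0]],
  ],
)

```text
t: 14.12
tcp_pos: [0.4183, -0.339, 0.1595]
tool_rot: [0.999, 0.04, 0.001, 0.001]
force: [0.7, 0.5, 0.9]
finger_gap: 0.994
gripper_force: 0.0
```

```bash
python3 - <<'E'
from h import *
st(); caul()
cv2.imwrite('pics/t4.png',cv2.resize(vision.snapshot('top')[125:260,215:415],(800,540),interpolation=cv2.INTER_CUBIC)[:,:,::-1])
cv2.imwrite('pics/s4.png',cv2.resize(vision.snapshot('scene')[140:330,160:400],(758,600),interpolation=cv2.INTER_CUBIC)[:,:,::-1])
E
```

```text
t 14.12 jig [-170.4 -294.4] z 159.5 yaw 0.079 F [0.7 0.5 0.9] gap 0.994
caul jig [68.7 50.2] [ 45.1 199.4] yaw 0.002
```

View pics/t4.png

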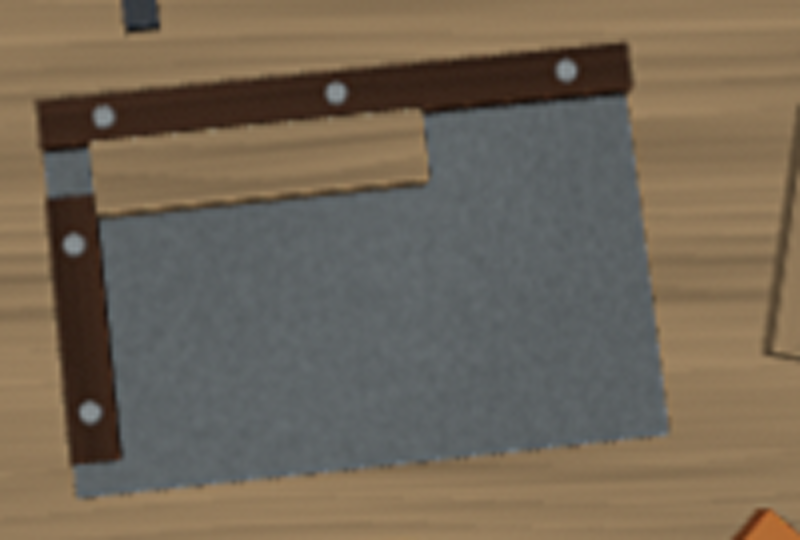

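View pics/s4.png

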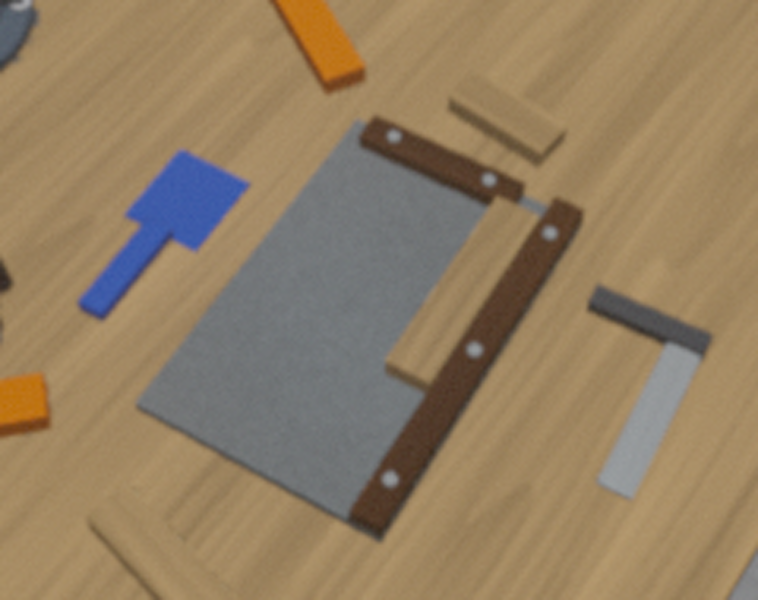

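The caul sits in the corner with no gap at the fence (top edge 90–425, about row 125) or the stop (column 95, row 205). It measures (68.7, 50.2) mm at 0.002 rad in the jig frame, against a target of (68, 50). The other items look undisturbed, so I'm handing in.

```bash
python3 -c "
from station import manip; print(manip.sign_off())"
```

```text
the job is handed in; nothing more can be done
None
```

The long maple caul is flush against the fence and butted against the stop, released with no visible gap, and the job was handed in at about 14 s with the other items left where they were.

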